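Free the sagging bolt of the medicines cage and hold its gate ajar

TASK

Open the medicines cage for me: its barrel bolt sags and its nose catches behind the bent lip of the keeper, so lift the bolt by its red knob as you draw it back, without forcing it against the keeper, until it is well clear. Then pull the sprung gate open towards you, about 25 degrees and never wider than 40, and finish holding it there, bolt still drawn, so that I can take out the tray; the gate shuts by itself if you let go. Leave the vials, bottle, box, dish and bin standing around it where they are.

Things in the scene. Friction and masses are not known exactly. Their poses are not given: they have to be found in the camera images.
- cage: off-white steel medicines cage fixed to the bench, 260 mm deep (x) x 420 mm wide (y), roof 196 mm high (a 30 mm carton lies on its rear part), the lock post 205 mm; bolt rod and nose are bright steel, barrel and keeper brass. Origin under its centre, z up; its front (own -x) faces the robot, own +y runs along the front from the lock post to the hinge post. Everything below is given in these axes
- gate_hinge (a point): point on the bench under the vertical hinge axis of the gate: 120 mm in front of the cage origin (own -x) and 170 mm to own +y. The gate leaf runs 320 mm from here to own -y when shut; it is 18 mm thick, its middle plane through the axis, top edge at 195 mm
- gate (a joint): angle of the gate, rad: 0 shut, grows as its free stile swings out towards the robot (clockwise from above), stop at 1.4. A spring hinge pulls it shut with 0.4 N m when shut, 0.5 N m at 0.44 rad; almost no friction. While the bolt's nose is in the keeper the gate cannot open
- gate_leaf: the barred gate leaf, with barrel and bolt on the front of its top rail; origin at the foot of the hinge axis, axes like the cage's when shut (own -y along the leaf to the free stile, own -x out of its front face)
- sag (a joint): lift angle of the barrel, rad: the barrel's front screw is slack in a torn slot, so the barrel with the bolt swings up and down about the tight rear screw, 175 mm from the hinge axis along the leaf, at height 172 mm. 0 = hanging down (3.4 degrees nose down, where its weight keeps it), 0.06 = level, stop at 0.125. Lifting at the knob takes 2.5 to 6 N. At 0.06 or more the nose's drop clears the keeper lip; lifting the knob straight up 8 mm gives about 0.075
- bolt (a joint): how far the bolt is drawn back along the barrel, m: 0 = fully thrown, starts at 0.005 to 0.010, stop at 0.068; grows towards the hinge (cage own +y when shut). Friction 1.5 N, stays where it is left. If not lifted, the nose's drop strikes the lip at about 0.015; from 0.040 on the nose is out of the keeper and the gate is free
- bolt_knob (a point): centre of the bolt's red knob: upright cylinder 24 mm diameter, 28 mm high, on a 10 mm steel stem that rises from the bolt rod; about 225 mm above the bench at the start, with free air all round it above 205 mm. It stands 24.5 mm in front of the gate's middle plane, and 290 mm from the hinge axis along the leaf when joint bolt is 0 (less what the bolt is drawn)
- keeper_lip (a point): top edge of the keeper's bent-up lip, 154 mm above the bench, on the lock post, 348 mm from the hinge axis along the shut leaf and 26 mm in front of its middle plane. The keeper is a steel strap loop, inside 17 mm front to back between lock post and strap and 58 mm high, top at 201 mm; the lip stands across its mouth on the gate's side, 4 mm thick. The bolt's nose (12 mm wide, 18 mm long) reaches 8 mm lower than the 12 mm rod and hangs behind the lip
- keeper: the keeper with its lip; origin as the cage's
- vial_rack: white rack of glass vials, 70 x 110 mm, 46 mm high, standing free on the bench in front of the gate, where a wide-open gate would strike it; origin under its centre
- swab_box: cardboard box of swabs, 120 x 70 x 45 mm high, lying on the bench in front of the lock post; origin under its centre
- spirit_bottle: white bottle with blue label, 68 mm diameter, 190 mm high; origin under its centre
- steel_dish: round steel dish, 136 mm diameter, 38 mm high; origin under its centre
- sharps_bin: yellow bin with red lid, 146 mm diameter at the lid, 174 mm high; origin under its centre
- loose_vial: single small vial with blue cap, 17 mm diameter, 38 mm high, standing; origin under its centre

How it is judged (in metres and radians):
On the way, in this order (a step that is already met when the one before it is completed fails the run):
1. the bolt is lifted over the lip and drawn back clear of the keeper (value of joint bolt above 0.04 m), for 0.1 s.
2. the gate is pulled ajar with the bolt drawn (value of joint gate above 0.26 rad and value of joint bolt above 0.036 m), for 0.2 s.
At the end, for the whole second after the job is handed in: The gate stands still (under 0.08 rad/s) between 0.26 and 0.61 rad (15 to 35 degrees) open, the bolt still drawn at least 36 mm, the robot's fingers pressing on gate or bolt with more than 0.8 N and nothing else propping the gate (all of step 2 and value of joint gate below 0.61 rad and velocity of joint gate between -0.08 and 0.08 rad/s and contact force between the fingers and gate_leaf above 0.8 N and contact force between each of vial_rack, loose_vial, swab_box and gate_leaf below 0.2 N); the arm keeps its last pose, push and grip.
It fails at once if the bolt is forced against the keeper with more than 45 N (contact force between keeper and gate_leaf above 45 N).
It fails at once if the gate swings wider than 0.75 rad (43 degrees) (value of joint gate above 0.75 rad).
It fails at once if a bystander is shifted more than 20 mm (distance of any of vial_rack, swab_box, spirit_bottle, steel_dish, sharps_bin, loose_vial from where it was at the start of the episode above 0.02 m).
It also fails if it takes over 35 s, if anything falls off the work surface, if the arm or the gripper's body presses on something with over 40 N, if the wrist force passes 120 N, or if a joint passes its speed limit or range.

ROBOT

A 6-joint arm with a two-finger parallel gripper is mounted at the origin on the work surface. World frame = base frame: x ahead of the robot, y to its left, z up, the work surface at z = 0. Lengths are in mm, angles in degrees, forces in N, time in s.
With the tool pointing down it reaches from about 250 to 850 mm from the base axis. Payload 12.5 kg.
Tool frame: the origin (TCP) lies midway between the tips of the shut fingers; the grasp point (between the pads) lies 19 mm behind it; z points along the fingers, y is the direction in which the jaws open and shut (so a half turn about z gives the same grasp; the last joint's range is limited). The gripper opens to 93 mm and grips with 3 to 60 N. Pads are 15 mm wide; open, the fingers measure 128 mm over their backs; the gripper's body (75 mm by 188 mm) begins 65 mm behind the grasp point.
Start: joints at [72.216, 20.094, 94.641, -0, 65.266, -4.847], TCP at [123.106, 536.031, 218.633] pointing down, gripper open.
Joint ranges: [-157.81, 157.81], [-45, 120.19], [0.68, 151.7], [-89.99, 269.99], [4.06, 180], [-164.3, 164.3]. Speed limits (degrees/s): [127.2, 127.2, 159.86, 180, 180, 180].

INTERFACE

Orientations are given as [roll, pitch, yaw] about the fixed x, y, z axes, in that order (R = Rz(yaw) Ry(pitch) Rx(roll)).
In Python, from rig import manip gives the robot as it stands. The module is installed in compiled form; this text tells all that it offers. Calls block until the motion is done:
- manip.movep(position, orientation): joint-space move of the TCP to a pose.
- manip.line_to(position, rotation=None, max_speed=150, stop_force=None): straight line of the TCP; rotation=None keeps the orientation; max_speed is the mean speed in mm/s. With stop_force (N) it stops when the force on the tool has changed by that much, and returns True; else False.
- manip.move_joints(angles): joint-space move.
- manip.move_gripper(opening, squeeze=None): opening from 0.0 (shut) to 1.0 (fully open); squeeze is the grip in N (None keeps the last); returns when the fingers have stopped.
- manip.wait(seconds).
- manip.solve_ik(position, orientation): joint angles nearest the present ones, or None.
- manip.read_state(): the state.
- manip.read_camera(name): name is "scene" or "side" or "wrist"; returns a dict with "frame" (384x512x3 uint8, red, green, blue), "intrinsics" (3x3 intrinsics, pixels), "world_from_camera" (4x4, takes a point from camera to world coordinates). Camera axes: x right, y up, looking along -z (the intrinsics and any distortion apply to the point x, -y, -z); pixel columns grow to the right and rows downward; lengths in mm; the calibration is good to about 2 mm. The wrist camera is an equidistant fisheye: a pixel r from the principal point sees the ray r / f radians off the axis. A picture is of the moment at which its call begins. There is no depth.
A pose or a line that the arm cannot do raises manip.MotionError and nothing moves.
- manip.sign_off(): hands the job in, once; it reports no verdict.
The state is a dict: "t": time; "joint_pos": joint angles; "dq": joint speeds; "tau": joint torques, N m; "tcp_pos": TCP position; "orientation": TCP orientation; "contact_force": force on the tool from outside, world axes, zero at the start; "wrist_torque": the same for the moment, N m; "finger_gap": opening from 0.0 (shut) to 1.0 (fully open).
Only numpy, scipy, OpenCV 4.12 (cv2) and the standard library are available. Lean on these libraries where they do the work, as an engineer would, in place of code of your own. Each camera call takes 0.05 s, during which the arm holds its last target.

## Working session

There is one attempt and no reset: what is moved stays moved. The work goes in short steps, each a Python script; the robot and the scene stay as the last script left them, time stands still between calls to the robot, and variables do not carry over. Pictures are saved under pics/ and viewed, and the job is handed in when it is done.

```bash
mkdir -p pics; ls
python3 - <<'E'
from rig import manip
import cv2,json,numpy as np
for n in ["scene","side","wrist"]:
    d=manip.read_camera(n); cv2.imwrite(f"pics/{n}0.png",cv2.resize(d["frame"][:,:,::-1],(800,600),interpolation=cv2.INTER_CUBIC))
    cv2.imwrite(f"pics/{n}0raw.png",d["frame"][:,:,::-1])
    print(n,{k:np.round(v,3).tolist() for k,v in d.items() if k!="frame"})
s=manip.read_state();print(s)
E
```

```text
pics
scene {'intrinsics': [[461.325, 0.0, 253.426], [0.0, 461.325, 187.777], [0.0, 0.0, 1.0]], 'world_from_camera': [[1.0, -0.005, 0.003, 558.775], [0.006, 0.897, -0.442, -551.046], [-0.001, 0.442, 0.897, 1286.835], [0.0, 0.0, 0.0, 1.0]]}
side {'intrinsics': [[448.731, 0.0, 248.819], [0.0, 448.731, 181.491], [0.0, 0.0, 1.0]], 'world_from_camera': [[0.862, 0.312, -0.401, -8.643], [-0.507, 0.553, -0.661, -895.961], [0.016, 0.772, 0.635, 1009.906], [0.0, 0.0, 0.0, 1.0]]}
wrist {'intrinsics': [[297.319, 0.0, 258.745], [0.0, 297.319, 188.374], [0.0, 0.0, 1.0]], 'world_from_camera': [[0.223, -0.942, -0.252, 52.979], [0.975, 0.215, 0.059, 551.559], [-0.001, -0.259, 0.966, 384.444], [0.0, 0.0, 0.0, 1.0]]}
{'t': 0.15, 'joint_pos': array([ 7.22145092e+01,  2.01187037e+01,  9.46654974e+01, -1.29058213e-03,
        6.52646977e+01, -4.84638480e+00]), 'dq': array([ 0.02758389, -0.06794177, -0.0402344 ,  0.07453988, -0.15451591,
       -0.08062174]), 'tau': array([ 3.56053097e-04, -4.97468233e+01, -2.85349631e+01,  6.98829442e-02,
        2.45954271e-02, -4.18034699e-05]), 'tcp_pos': array([123.05313734, 535.81309785, 218.23126167]), 'orientation': array([-1.79951177e+02, -2.96366292e-03,  1.67061433e+02]), 'contact_force': array([-0.44456231, -0.58711519,  0.61373622]), 'wrist_torque': array([-0.05441696, -0.01111092, -0.00986623]), 'finger_gap': 1.0025243710574223}
```

View pics/scene0.png

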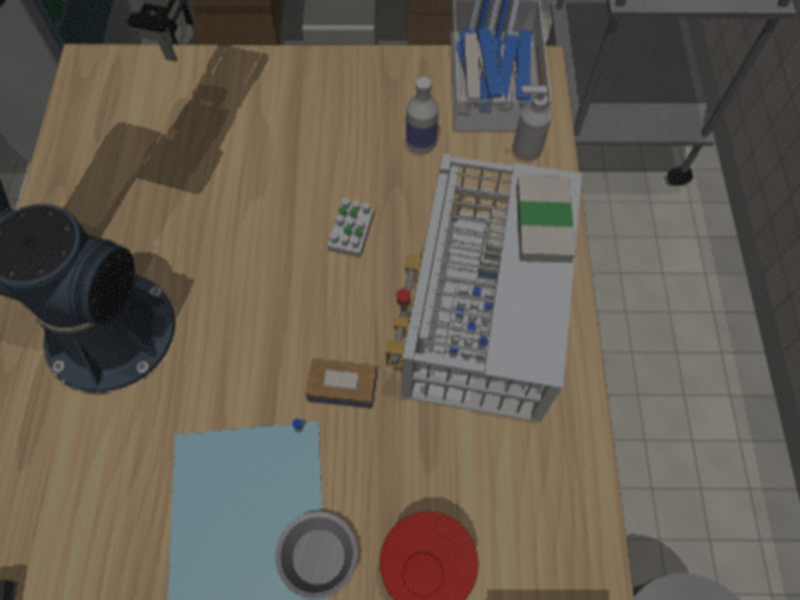

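View pics/side0.png

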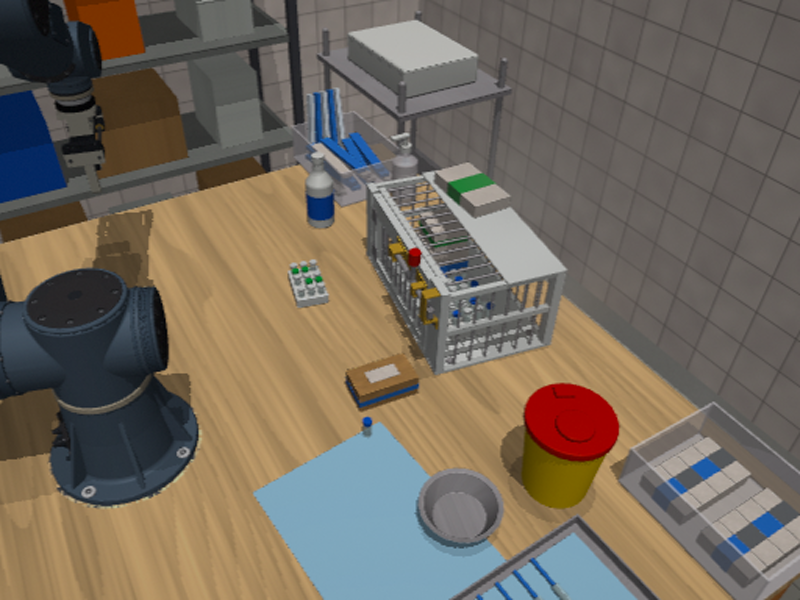

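View pics/wrist0.png

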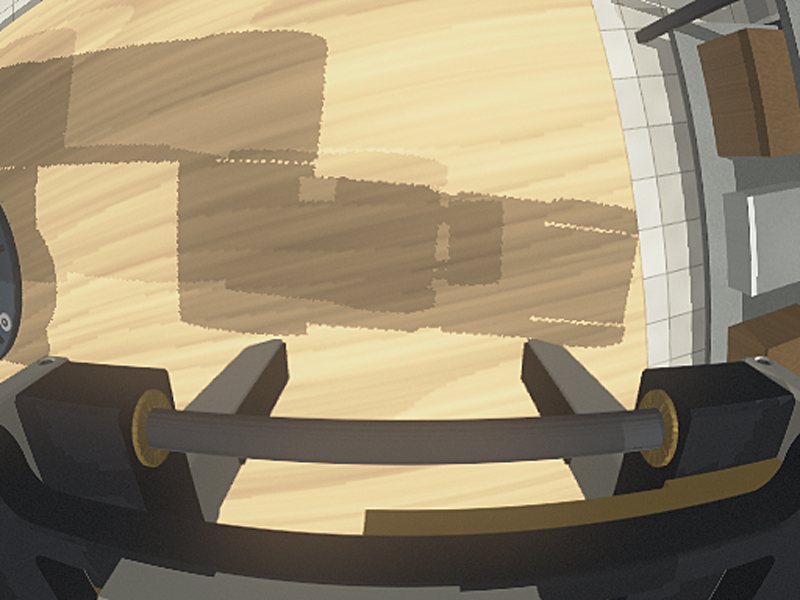

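The scene view shows the cage with its red knob at about (404,296), the rack at (352,226), the box at (341,382), and the loose vial at (298,424), all in 800x600 pixels. The wrist view shows only bench. Next I'll enlarge the cage in both views.

Run:
```python
import cv2
a=cv2.imread("pics/scene0raw.png")[90:280,190:390]; cv2.imwrite("pics/sc_crop.png",cv2.resize(a,None,fx=3.15,fy=3.15,interpolation=cv2.INTER_CUBIC))
a=cv2.imread("pics/side0raw.png")[100:270,180:370]; cv2.imwrite("pics/si_crop.png",cv2.resize(a,None,fx=3.5,fy=3.5,interpolation=cv2.INTER_CUBIC))
```

```text
(no output)
```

View pics/sc_crop.png

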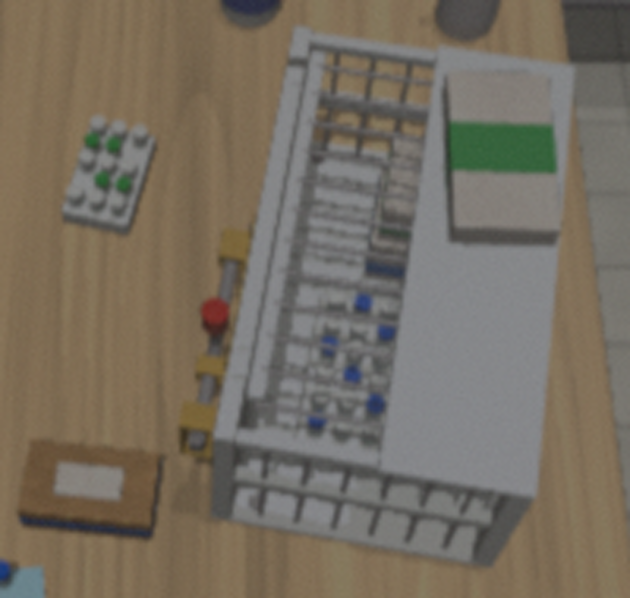

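View pics/si_crop.png

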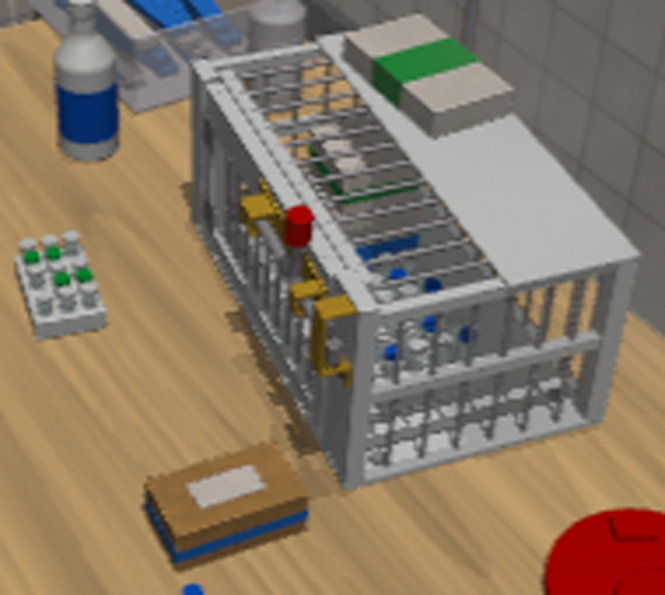

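```bash
cat > h.py <<'E'
import numpy as np,cv2
from rig import manip
def proj(d,P):
    T=np.linalg.inv(d["world_from_camera"]);P=np.atleast_2d(P)
    q=P@T[:3,:3].T+T[:3,3]; K=d["intrinsics"]
    q=q*[1,-1,-1]
    return np.c_[K[0,0]*q[:,0]/q[:,2]+K[0,2],K[1,1]*q[:,1]/q[:,2]+K[1,2]]
def ray(d,uv):
    K=d["intrinsics"];v=np.array([(uv[0]-K[0,2])/K[0,0],-(uv[1]-K[1,2])/K[1,1],-1])
    T=d["world_from_camera"];return T[:3,3],T[:3,:3]@v
def atz(d,uv,z):
    o,v=ray(d,uv);return o+v*(z-o[2])/v[2]
def tri(ds,uvs):
    A=np.zeros((3,3));b=np.zeros(3)
    for d,u in zip(ds,uvs):
        o,v=ray(d,u);v/=np.linalg.norm(v);M=np.eye(3)-np.outer(v,v);A+=M;b+=M@o
    return np.linalg.solve(A,b)
def red(img,box=None):
    f=img.astype(int);m=(f[:,:,0]>90)&(f[:,:,1]<60)&(f[:,:,2]<60)
    n,l,s,c=cv2.connectedComponentsWithStats(m.astype(np.uint8))
    return [(s[i].tolist(),c[i].round(2).tolist()) for i in range(1,n) if s[i,4]>12]
E
python3 - <<'E'
from h import *
from scipy.optimize import least_squares
sc=manip.read_camera("scene");si=manip.read_camera("side")
print(red(sc["frame"]),red(si["frame"]))
S=lambda u,v:(190+u/3.15,90+v/3.15); D=lambda u,v:(180+u/3.5,100+v/3.5)
obs=[(sc,S(575,66),(130,210,196)),(sc,S(533,495),(130,-210,196)),(si,D(637,256),(130,-210,196)),(si,D(600,425),(130,-210,0)),(sc,S(487,563),(130,-210,0))]
for d,u,p in obs: print(atz(d,u,p[2]).round(1))
def w(p,q):
    c,s=np.cos(p[2]),np.sin(p[2]);return np.array([p[0]+c*q[0]-s*q[1],p[1]+s*q[0]+c*q[1],q[2]])
f=lambda p:np.concatenate([(proj(d,w(p,q))[0]-u) for d,u,q in obs])
r=least_squares(f,[650,100,0]);print(r.x,np.degrees(r.x[2]),r.fun.round(1))
np.save("pose.npy",r.x)
E
```

```text
[([254, 185, 8, 8, 52], [257.6, 188.62]), ([243, 327, 63, 57, 2991], [274.0, 357.19])] [([48, 0, 45, 38, 1174], [71.94, 16.37]), ([262, 159, 8, 12, 60], [265.2, 163.6]), ([335, 245, 61, 51, 2276], [365.69, 269.59])]
[895.5 234.4 196. ]
[ 818. -176.  196.]
[ 814.7 -179.1  196. ]
[ 813.5 -181.2    0. ]
[ 816.6 -173.7    0. ]
[ 7.28546503e+02  5.39110469e+01 -1.89603951e-01] -10.863506173360156 [ 0.1 -0.4 -0.5  0.3 -0.  -0.6 -0.1 -1.2  0.1  1.1]
```

Run:
```python
from h import *
sc=manip.read_camera("scene");si=manip.read_camera("side")
k=tri([sc,si],[(258.1,189.1),(265.7,164.6)]);print("knob",k, [proj(d,k) for d in(sc,si)])
p=np.load("pose.npy");c,s=np.cos(p[2]),np.sin(p[2])
loc=lambda q:np.array([c*(q[0]-p[0])+s*(q[1]-p[1]),-s*(q[0]-p[0])+c*(q[1]-p[1]),q[2]])
w=lambda q:np.array([p[0]+c*q[0]-s*q[1],p[1]+s*q[0]+c*q[1],q[2]])
print("knob local",loc(k),"expected -144.5,-120+b,225")
for n,u,z in [("rack",(352/800*512,222/600*384),46),("box",(341*.64,378*.64),45),("vial",(298*.64,424*.64),38),("bottle",(424*.64,85*.64),190)]:
    q=atz(sc,u,z);print(n,q.round(),loc(q).round())
for nm,d,img in(("sc",sc,sc["frame"]),("si",si,si["frame"])):
    im=img[:,:,::-1].copy();im=cv2.resize(im,None,fx=3,fy=3,interpolation=cv2.INTER_CUBIC)
    L=[(-130,-210,0),(-130,-210,205),(130,-210,196),(130,210,196),(-129,170,195),(-129,-150,195),(-111,-150,195),(-146,-178,154),(-120,170,195)]
    for q in L:
        u=proj(d,w(np.array(q,float)))[0]*3+1; cv2.drawMarker(im,tuple(int(v) for v in u),(255,0,255),0,8,1)
    u=proj(d,k)[0]*3;cv2.drawMarker(im,tuple(int(v) for v in u),(0,255,0),0,8,1)
    cv2.imwrite(f"pics/ov_{nm}.png",im[280:850,570:1170] if nm=="sc" else im[300:820,560:1160])
```

```text
knob [568.37147338 -32.73274137 223.56080432] [array([[258.63298932, 189.81817184]]), array([[265.00594297, 164.22021044]])]
knob local [-140.97477428 -115.27922222  223.56080432] expected -144.5,-120+b,225
rack [465. 221.  46.] [-291.  114.   46.]
box [ 456. -111.   45.] [-237. -213.   45.]
vial [ 382. -195.   38.] [-293. -309.   38.]
bottle [608. 450. 190.] [-193.  366.  190.]
```

View pics/ov_sc.png

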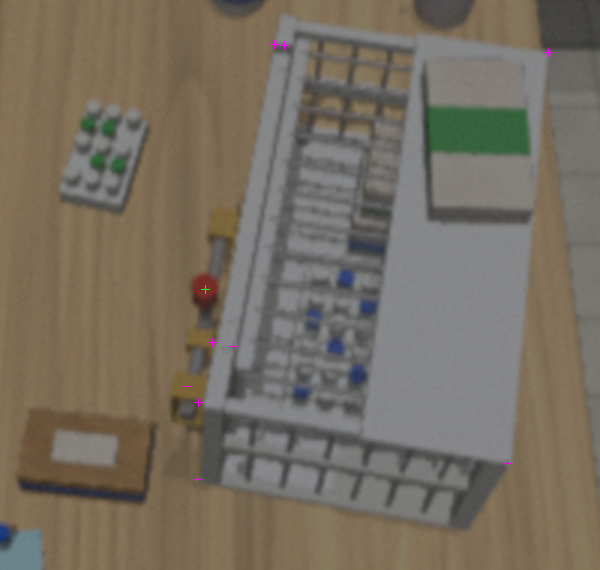

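View pics/ov_si.png

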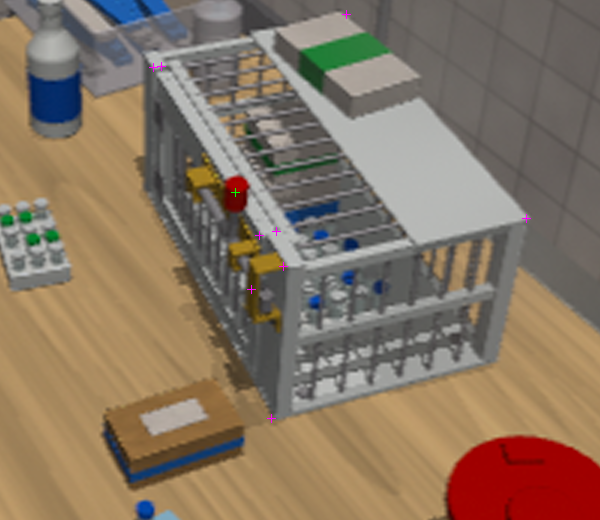

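Overlay markers land within about 5 mm of the cage's edges. The knob triangulates to (568,-33,224) in world axes, which is (-141,-115) in cage axes against (-144.5, -110 to -115) expected. Next I'll hover over it and refine with the wrist camera.

Run:
```python
from h import *
p=np.load("pose.npy");yaw=90+np.degrees(p[2])
s=manip.read_state();t=s["tcp_pos"]
manip.line_to([t[0],t[1],320],max_speed=200)
manip.movep([568,-33,275],[180,0,yaw])
manip.move_gripper(0.65)
s=manip.read_state();print(s["t"],s["joint_pos"].round(1),s["tcp_pos"],s["orientation"],s["contact_force"])
for n in("wrist","side","scene"):
    d=manip.read_camera(n);cv2.imwrite(f"pics/{n}1.png",cv2.resize(d["frame"][:,:,::-1],(800,600),interpolation=cv2.INTER_CUBIC));np.save(f"{n}1.npy",d,allow_pickle=True)
    print(n,red(d["frame"]))
```

```text
4.2917 [-8.  19.2 87.7 -0.  73.1  2.9] [568.00155927 -33.00644543 275.02409065] [1.79997309e+02 2.14133755e-04 7.91358246e+01] [ 0.05040753 -1.06636305  0.18927175]
wrist [([244, 190, 9, 13, 17], [247.0, 195.71])]
side [([261, 159, 9, 12, 70], [265.21, 163.86]), ([336, 245, 60, 51, 2304], [365.62, 269.87])]
scene [([254, 185, 9, 8, 63], [257.92, 188.44]), ([243, 327, 63, 57, 2922], [273.97, 357.4])]
```

View pics/wrist1.png

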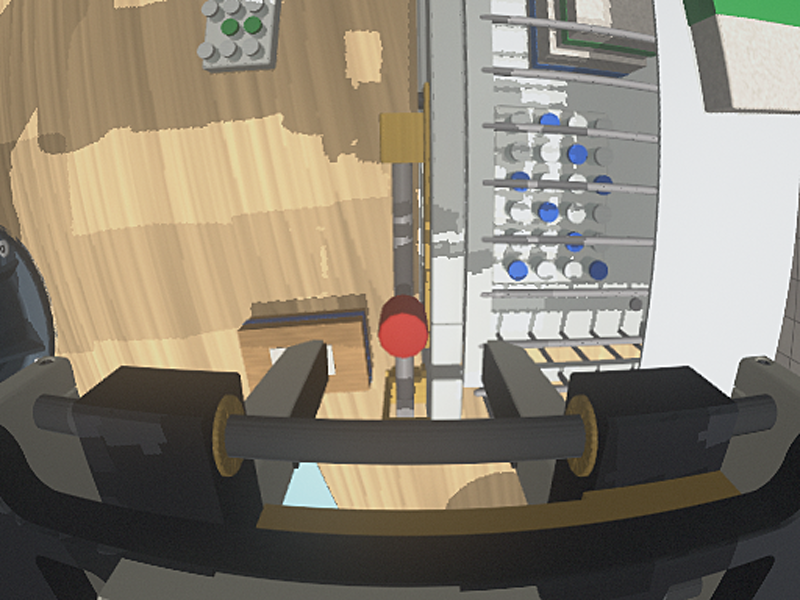

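View pics/side1.png

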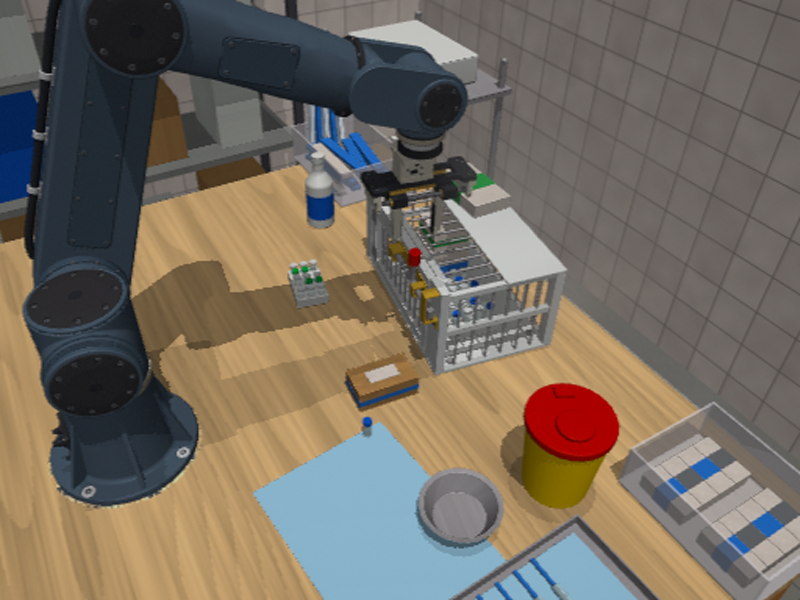

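The wrist picture shows the knob's top disc centred at (403,333) of 800x600, midway between the fingers (near x=403). The gate rail runs vertically in the image, so the yaw is right. I'll compute the knob position from the fisheye model.

```bash
cat >> h.py <<'E'
def wray(d,uv):
    K=d["intrinsics"];a=np.array([uv[0]-K[0,2],uv[1]-K[1,2]]);r=np.hypot(*a);th=r/K[0,0]
    v=np.array([np.sin(th)*a[0]/r,-np.sin(th)*a[1]/r,-np.cos(th)]);T=d["world_from_camera"];return T[:3,3],T[:3,:3]@v
def watz(d,uv,z):
    o,v=wray(d,uv);return o+v*(z-o[2])/v[2]
E
python3 - <<'E'
from h import *
d=np.load("wrist1.npy",allow_pickle=True).item()
f=d["frame"].astype(int);m=(f[:,:,0]>1.8*f[:,:,1])&(f[:,:,0]>1.8*f[:,:,2])&(f[:,:,0]>60)
n,l,s,c=cv2.connectedComponentsWithStats(m.astype(np.uint8))
print([(s[i],c[i]) for i in range(1,n) if s[i,4]>30])
b=(m&(f[:,:,0]>150));ys,xs=np.where(b);k=(abs(xs-258)<25)&(abs(ys-212)<35);print(xs[k].min(),xs[k].max(),ys[k].min(),ys[k].max(),xs[k].mean(),ys[k].mean())
p=np.load("pose.npy");C,S=np.cos(p[2]),np.sin(p[2])
for z in(236,238,240):
  print(z,[watz(d,(403*.64-.2,y*.64-.2),z).round(1) for y in(308,333,358)])
for x in(379,427): print(watz(d,(x*.64-.2,333*.64),238))
# gate rail front edge top (z195) at upper/lower
a,b_=watz(d,(431*.64,150*.64),195),watz(d,(432*.64,330*.64),195);print(a,b_,np.degrees(np.arctan2(*(a-b_)[:2])))
E
```

```text
[(array([242, 200,  32,  29, 713], dtype=int32), array([257.59467041, 213.95371669]))]
242 273 200 228 257.6734104046243 214.2514450867052
236 [array([568.9, -23.3, 236. ]), array([566.6, -35.4, 236. ]), array([564.2, -47.9, 236. ])]
238 [array([569. , -22.8, 238. ]), array([566.7, -34.7, 238. ]), array([564.4, -47. , 238. ])]
240 [array([569.1, -22.2, 240. ]), array([566.9, -34. , 240. ]), array([564.5, -46.2, 240. ])]
[555.75127365 -32.73042112 238.        ]
[577.66519755 -36.9219738  238.        ]
[597.19085852  46.09811976 195.        ] [580.20381884 -51.32165319 195.        ] 9.891191698579542
```

Run:
```python
from h import *
s=manip.read_state();f0=s["contact_force"]
print(manip.line_to([567,-34.3,207.5],max_speed=80,stop_force=8))
s=manip.read_state();print(s["t"],s["tcp_pos"],s["contact_force"])
manip.move_gripper(0.2,squeeze=4)
s=manip.read_state();print(s["t"],s["finger_gap"]*93,s["contact_force"],s["wrist_torque"],s["tcp_pos"])
manip.wait(0.2)
s=manip.read_state();print(s["t"],s["finger_gap"]*93,s["contact_force"],s["wrist_torque"])
for n in("wrist","side"):
    d=manip.read_camera(n);cv2.imwrite(f"pics/{n}2.png",cv2.resize(d["frame"][:,:,::-1],(800,600),interpolation=cv2.INTER_CUBIC))
```

```text
False
5.4333 [567.30101365 -34.34376512 208.02279139] [-0.71383961  0.69585176 -0.75176437]
6.1 23.695973923993446 [ 0.11346316 -0.74721299 -0.31902718] [-0.07943471  0.08309658 -0.0365087 ] [567.00112793 -34.31834911 207.5168809 ]
6.3 24.0277087454373 [-0.21132013  0.06955301  0.18596732] [-0.09826177  0.12792933  0.00935983]
```

View pics/wrist2.png

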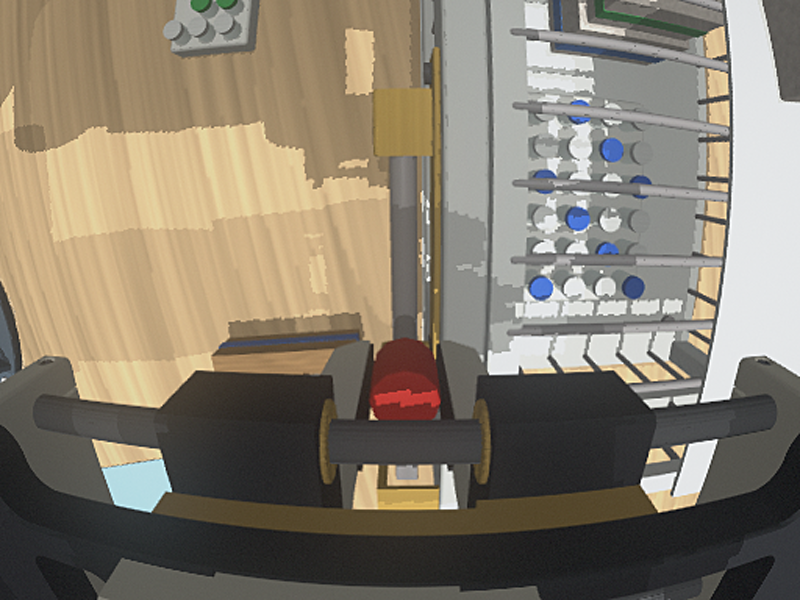

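View pics/side2.png

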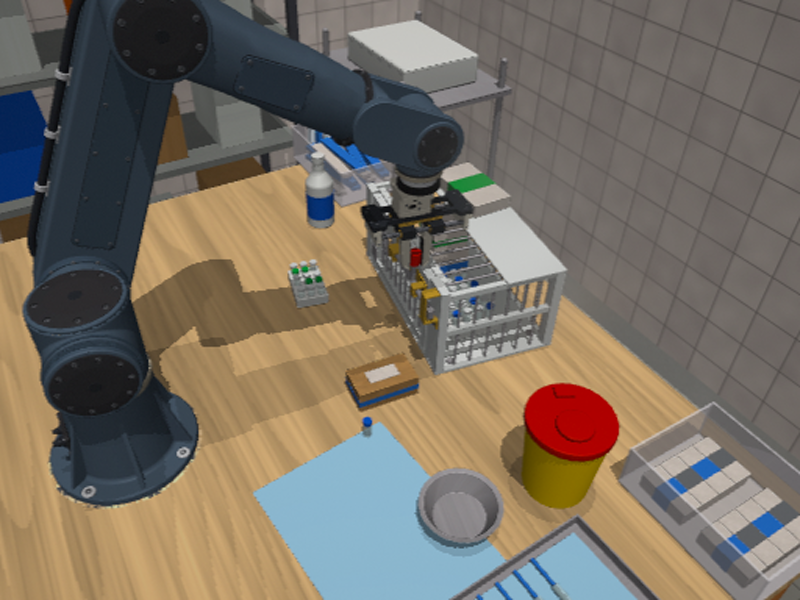

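The fingers hold the knob at a 24.0 mm gap, with almost no side force. I'll firm the grip and lift along the barrel's arc about its rear screw.

```bash
cat >> h.py <<'E'
from scipy.spatial.transform import Rotation as Ro
YAW=np.radians(-10.6); ex=np.array([np.cos(YAW),np.sin(YAW),0]);ey=np.array([-np.sin(YAW),np.cos(YAW),0]);ez=np.array([0,0,1.])
K0=np.array([567.,-34.3,225.])           # knob at start
_p=np.load("pose.npy");U0=170-(-np.sin(_p[2])*(K0[0]-_p[0])+np.cos(_p[2])*(K0[1]-_p[1]))  # along leaf from hinge
HINGE=K0+24.5*ex+U0*ey; HINGE[2]=0
PIV=K0+(U0-175)*ey; PIV[2]=172
T0=np.array([567.,-34.3,207.5]);R0=Ro.from_euler('xyz',[180,0,90+np.degrees(_p[2])],degrees=True)
def pose(th,draw,g):
    a=Ro.from_rotvec(-th*ex); p=PIV+a.apply(T0-PIV); R=a*R0
    t=th-0.06; p=p+draw*(np.cos(t)*ey-np.sin(t)*ez)
    q=Ro.from_rotvec(-g*ez); p=HINGE+q.apply(p-HINGE); R=q*R
    return p,R.as_euler('xyz',degrees=True)
def st(m=""):
    s=manip.read_state();print(m,round(s["t"],2),"gap",round(s["finger_gap"]*93,1),"F",s["contact_force"].round(1),"M",s["wrist_torque"].round(2),"tcp",s["tcp_pos"].round(1));return s
E
python3 - <<'E'
from h import *
print(U0,HINGE,PIV)
for a in[(0,0,0),(.085,0,0),(.085,48,0),(.085,48,.44)]:
    p,o=pose(*a);print(a,p.round(1),o.round(1),manip.solve_ik(p,o) is not None)
manip.move_gripper(0.2,squeeze=25);st("grip")
for th in(.03,.06,.085):
    p,o=pose(th,0,0);print(manip.line_to(p,o,max_speed=15,stop_force=25));st(th)
E
```

```text
287.0768754669846 [643.89009503 243.37120073   0.        ] [587.61669261  75.86432272 172.        ]
(0, 0, 0) [567.  -34.3 207.5] [180.    0.   79.1] True
(0.085, 0, 0) [567.6 -30.9 216.9] [180.    4.9  79.1] True
(0.085, 48, 0) [576.5  16.2 215.7] [180.    4.9  79.1] True
(0.085, 48, 0.44) [486.1  66.6 215.7] [180.    4.9  53.9] True
grip 6.62 gap 23.6 F [-0.5  0.1  0.7] M [-0.11  0.15  0.02] tcp [567.  -34.3 207.5]
False
0.03 7.0 gap 23.8 F [-0.1 -0.8 -2.6] M [-0.16  0.03 -0.02] tcp [567.2 -33.  210.7]
False
0.06 7.38 gap 23.3 F [-0.4  0.3 -4.3] M [-0.08  0.02  0.03] tcp [567.4 -31.9 214.2]
False
0.085 7.73 gap 23.5 F [-0.5 -0.6 -2.5] M [-0.15  0.06  0.03] tcp [567.6 -30.9 217. ]
```

The lift took 2.5 to 4 N, which is what the sag joint should need. Now I'll draw the bolt under a low force stop.

Run:
```python
from h import *
for dr in(8,20,34,48):
    p,o=pose(.085,dr,0);h=manip.line_to(p,o,max_speed=30,stop_force=9);st((dr,h))
    if h: break
for n in("wrist","side"):
    d=manip.read_camera(n);cv2.imwrite(f"pics/{n}3.png",cv2.resize(d["frame"][:,:,::-1],(800,600),interpolation=cv2.INTER_CUBIC))
    if n=="side":cv2.imwrite("pics/side3c.png",cv2.resize(d["frame"][130:250,220:340,::-1],(600,600),interpolation=cv2.INTER_CUBIC))
```

```text
(8, False) 8.15 gap 23.3 F [ 0.7  0.9 -4.5] M [ 0.23 -0.02  0.01] tcp [569.1 -22.6 216.5]
(20, False) 8.7 gap 23.3 F [ 0.4  1.2 -4.7] M [ 0.24  0.04 -0.03] tcp [571.3 -10.9 216.2]
(34, False) 9.32 gap 23.4 F [-0.1  1.8 -4.9] M [0.33 0.15 0.01] tcp [573.9   2.9 215.8]
(48, False) 9.93 gap 23.3 F [-1.8  1.4 -6.3] M [0.37 0.25 0.03] tcp [576.4  16.7 215.5]
```

View pics/wrist3.png

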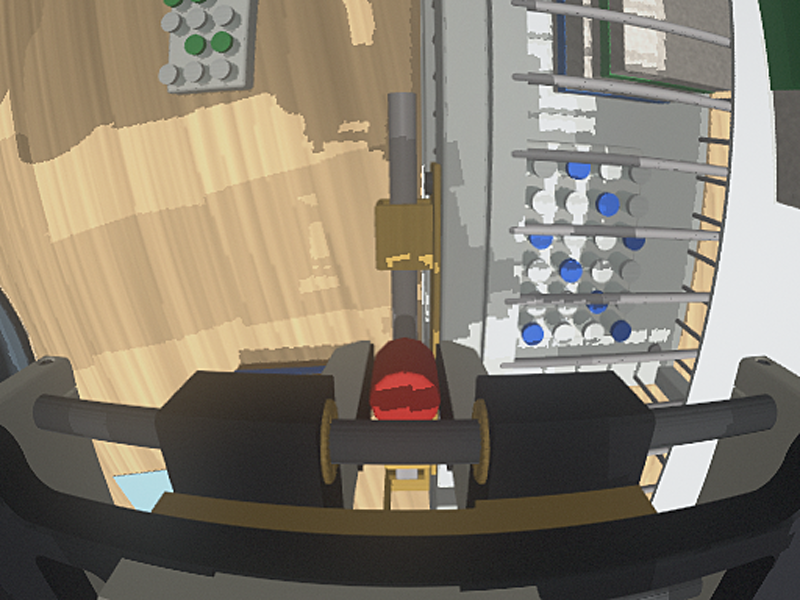

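View pics/side3c.png

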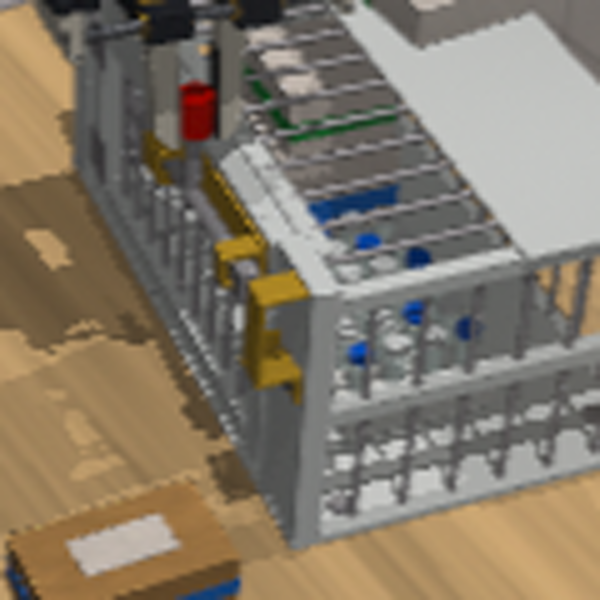

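The side view crop shows the nose out of the keeper's mouth: bright tip at (245,262), left of the brass keeper at (275,330). The wrist view shows the rod protruding behind the rear bracket (400,95). The keeper was never loaded. Now I'll swing the gate along its arc.

Run:
```python
from h import *
for g in(.06,.14,.22,.30,.37,.43):
    p,o=pose(.085,48,g);h=manip.line_to(p,o,max_speed=45,stop_force=12);st((g,h))
    if h: break
manip.wait(.3);st()
for n in("wrist","side","scene"):
    d=manip.read_camera(n);cv2.imwrite(f"pics/{n}4.png",cv2.resize(d["frame"][:,:,::-1],(800,600),interpolation=cv2.INTER_CUBIC))
```

```text
(0.06, False) 10.5 gap 23.4 F [ 2.5  0.3 -7.1] M [ 0.12 -0.25  0.14] tcp [563.3  20.6 215.8]
(0.14, False) 11.07 gap 23.5 F [ 1.1 -0.8 -5.1] M [-0.03 -0.25  0.04] tcp [545.6  27.7 215.8]
(0.22, False) 11.65 gap 23.3 F [ 1.  -2.5 -4.4] M [-0.39 -0.07  0.02] tcp [528.7  36.2 215.8]
(0.3, False) 12.22 gap 23.9 F [ 1.4 -2.2 -4.4] M [-0.24 -0.2   0.01] tcp [512.5  46.3 215.7]
(0.37, False) 12.74 gap 23.5 F [ 1.  -0.4 -4.6] M [-0.33 -0.18  0.  ] tcp [499.1  55.9 215.7]
(0.43, False) 13.21 gap 23.2 F [ 1.1 -2.1 -4.5] M [-0.34 -0.17 -0.08] tcp [488.1  64.9 215.7]
 13.51 gap 23.2 F [ 1.1 -1.3 -5.2] M [-0.42 -0.18  0.  ] tcp [488.1  64.9 215.7]
```

View pics/scene4.png

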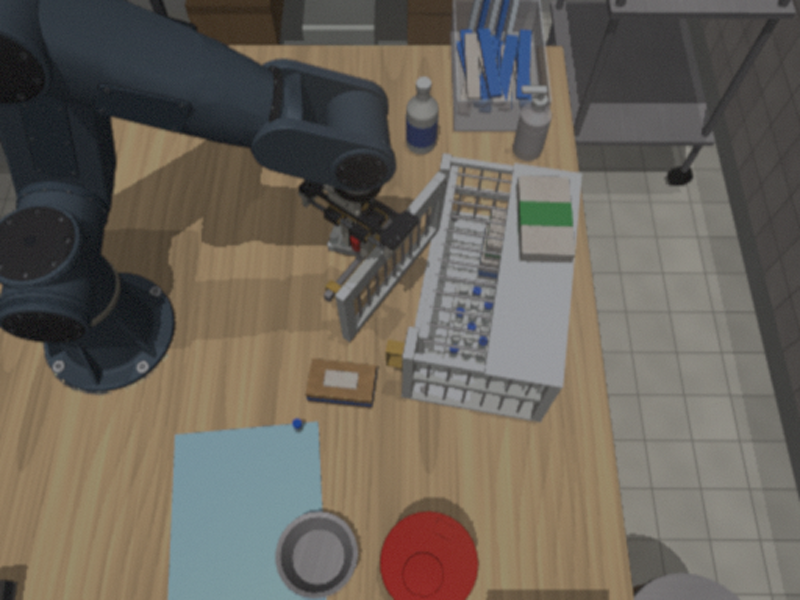

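View pics/side4.png

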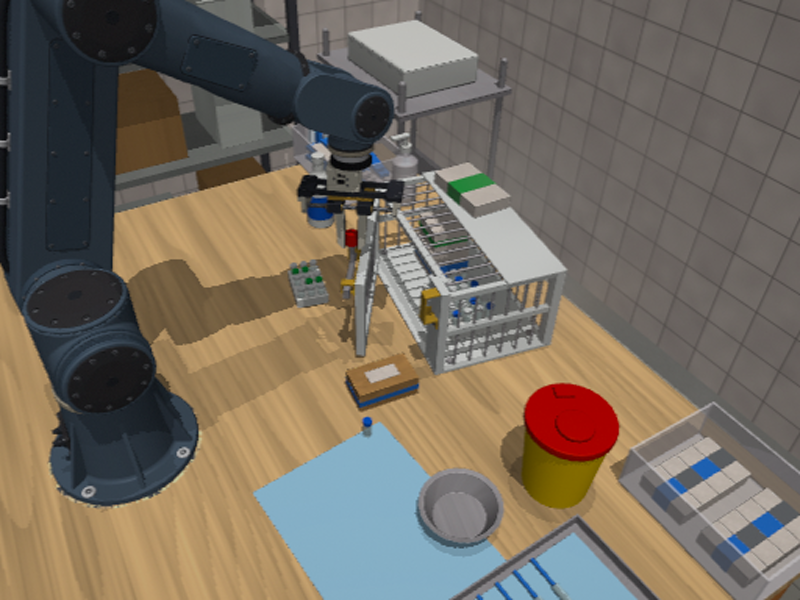

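View pics/wrist4.png

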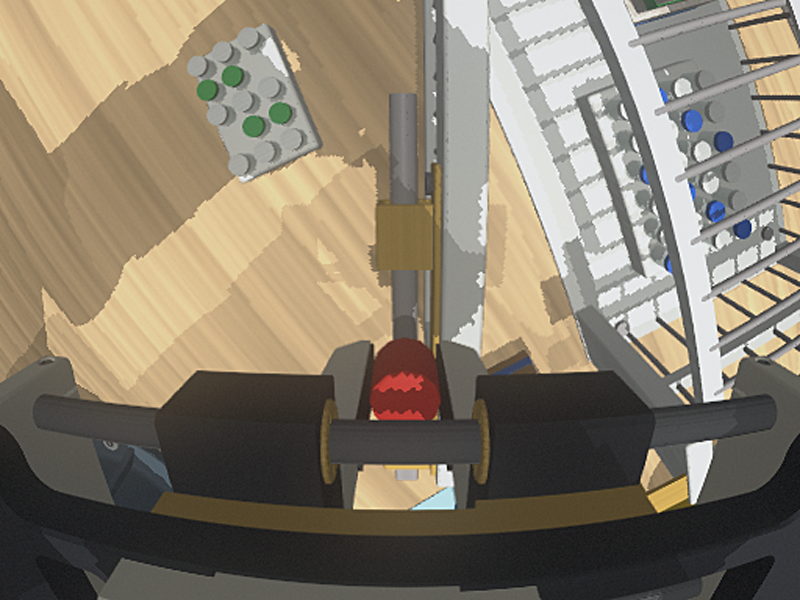

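The scene and side views show the gate about 25° open. The box is at (341,382), the vial at (298,424), and the rack at (308,284) in the side view, all as before. In the wrist view the rail is still parallel to the tool and the rod end is still at (403,95), so the bolt is still drawn. I'm handing in.

Run:
```python
from h import *
st();manip.sign_off();st()
```

```text
13.66 gap 23.6 F [ 1.1 -2.5 -5. ] M [-0.45 -0.23 -0.03] tcp [488.   65.  215.7]
the job is handed in; nothing more can be done
the job is handed in; nothing more can be done
```

The medicines cage is open: the gate stands about 25° (0.43 rad) open, held by the gripper on the red knob, and you can take the tray out. I handed the job in at 13.7 s; no verdict was reported.

- **Bolt:** I gripped the knob with 25 N, lifted the barrel about 0.085 rad along its arc, and drew the bolt 48 mm. With its starting position that makes roughly 53 mm. The force on the tool during the lift and draw stayed under about 7 N, with no sign of catching on the lip.
- **Gate:** In the last pictures it stands still at about 25°. The gripper still held the knob just before hand-in (gap 23.6 mm, about 5 N on the tool). The rod's protrusion had not changed since the draw, so the bolt is still drawn.
- **Bystanders:** The bottle, box, dish, bin, rack and loose vial looked unmoved, and the gate was clear of the rack and box.
- **What was not exact:** My first fit of the cage position was 3–5 mm off at the front edge. I corrected for it using the wrist camera's view of the knob. The gate and bolt values come from the arm's motion and the pictures, not from reading those joints directly.

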